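# Shim up the print head of the label printer for cleaning

### The arm

A 6-joint arm with a two-finger parallel gripper is mounted at the origin on a cart in front of the work surface, level with it; the furniture and walls round the work are solid. World frame = base frame: x ahead of the robot, y to its left, z up, the work surface at z = 0. Lengths are in m, angles in rad, forces in N, time in s.
With the tool pointing down it reaches from about 0.375 to 0.9 m from the base axis. Payload 3.1 kg.
Tool frame: the origin (TCP) lies between the finger pads; the fingertips stand 22 mm ahead of it and the grasp point (between the pads) lies 3 mm ahead of it; z points along the fingers, y is the line along which they close (so a half turn about z gives the same grasp; the last joint's range is limited). The gripper opens to 87 mm and grips with 3 to 60 N. Pads are 19 mm wide; open, the fingers measure 117 mm over their backs; the gripper's body (75 mm by 190 mm) begins 51 mm behind the grasp point.
Start: joints at [0.941, 0.527, 1.433, -0, 1.181, -0.178], TCP at [0.273, 0.562, 0.245] pointing down, gripper open.
Joint ranges: [-3.08, 3.08], [-0.75, 2.2], [0.22, 2.44], [-1.43, 4.57], [0, 2.65], [-2.85, 2.85]. Speed limits (rad/s): [2.79, 2.79, 3.14, 3.14, 3.14, 3.14].

### API

Orientations are given as a unit quaternion [x, y, z, w].
In Python, from rig import robot gives the robot as it stands.
- The arm moves only by the tool move_arm, never from a script. Its argument "series" is text: rows parted by semicolons, each of 6 numbers parted by spaces: the shift along the tool's x, y, z in mm, then the turn, a rotation vector about the tool's x, y, z in degrees. In form: dx dy dz ax ay az; .... A call has 1 to 8 rows; each row is the pose to reach, as a shift and turn from the pose commanded when the call began, along the tool's axes at that moment; what a row does not reach only later rows make up. A row lasts 1/12 s, in which the tool goes at most 41.7 mm and 7.16 degrees, less where a joint would pass 70% of its speed; a pose out of reach is approached as far as the arm can. A call with a gripper value outside its range is refused whole. "jaw" is the opening, from 0 (shut) to 1 (fully open), set as the call begins (left out, the last holds). The fingers move at their own pace and stop on an object; "newtons" is the grip in N (left out, the last holds). Time passes only in rows, so rows that repeat a pose let the fingers close. It gives the time, the measured TCP pose, the force, the opening and the grip force at its end, in the units of the state.
- robot.get_obs(): the state, without advancing time (a new reading comes with each control period).
- robot.camera(name): name is "scene" or "top"; returns a dict with "img" (384x512x3 uint8, red, green, blue), "mtx" (3x3 intrinsics, pixels), "distortion" ([k1, k2, p1, p2, k3] as OpenCV has them; the pictures are not rectified), "world_to_cam" (4x4, takes a point from world to camera coordinates). Camera axes: x right, y down, z forward; pixel columns grow to the right and rows downward; lengths in m; the calibration is good to about 2 mm. A picture is of the moment at which its call begins. There is no depth.
- robot.hand_in(): hands the job in; it is judged then, once.
Trained networks look in a picture, given as the dict that the camera call returned (one of the last four; its "shot" number tells which), for a name from the list of things; names that differ only in an ending like _2 or _b are one class to them, and where a whole thing is asked for, a point or a joint stands for the part that bears it (a point fixed in the world has none). Each returns a list of dicts, best first, with "p" (0 to 1); they miss things now and then, are a little off and sometimes report something else, mostly with a low value. They report only what shows in the picture. A call takes as long as a camera call.
- robot.search_frame(picture, thing): "xyz" ([x, y, z] in m, in world coordinates, good to about 4 mm: the middle of the surface that is visible of it).
- robot.tip_of(picture, thing): "xyz" ([x, y, z] in m, in world coordinates, good to about 4 mm: a listed point, or the origin of a listed thing).
The state is a dict: "time": time; "q": joint angles; "joint_velocities": joint speeds; "joint_torque": joint torques, N m; "position": TCP position; "tool_rot": TCP orientation; "ft_force": force on the tool from outside, world axes, zero at the start; "moment": the same for the moment, N m; "grip_width": finger opening in m; "grip_force": force on a finger pad.
Only numpy, scipy, OpenCV 4.12 (cv2) and the standard library are available. Lean on these libraries where they do the work, as an engineer would, in place of code of your own. Each camera call takes 0.05 s, during which the arm holds its last target. There are 200 camera calls.

### The job

The print head of the label printer has to be cleaned. Using the orange shim wedge, not the fingers, lever the snapped-shut printer cover up at its front pry slot until it springs open; then slide the wedge between the sprung print head and the feed plate below it until it drags snugly and carries the head about 2 mm up, without ramming it in. Finish still holding the wedge there in the gripper, so that the head stays lifted, and leave the other things on the table where they are.

Things in the scene. Friction and masses are not known exactly. Their poses are not given: they have to be found in the camera images.
- printer: white desktop label printer, fixed, 170 (x) x 160 (y) x 147 mm high, front towards -x. Origin under its centre on the table, z up. The shut cover's front is at x = -89 mm. A grey label shelf, 70 mm wide, stands out below it to x = -115 mm, top at z = 76 mm, level with the deck behind it, which ends at the feed plate, x = -55 mm.
- pry_slot (a point): floor of the pry slot under the shut cover, middle of the printer's front, at (-89, 0, 76) mm of the printer, axes as the printer's. The slot is 48 mm wide and 8.5 mm high: shelf below, lower edge of the 4 mm thick cover front above, with a small flared lip. Behind it is a hollow, free for 28 mm.
- gap_mouth (a point): middle of the front edge of the level aluminium feed plate (120 wide, 50 mm deep), on its top, at (-55, 0, 97) mm of the printer, axes as the printer's; the edge slopes down 8 mm towards x = -62 mm. The head hangs over the plate from x = +3 to +45 mm of this point, 100 mm wide, its front edge flaring 7 mm up; the wedge goes in along +x between them.
- cover_lip (a point): middle of the lower edge of the cover's front, moves with the cover; 8.5 mm above the shelf when shut.
- cover (a joint): angle of the cover in rad about its hinge at the printer's upper rear (x = +80, z = 143 mm): 0 shut, 1.45 open and upright. Two ball catches hold it shut; about 5 N upwards at the lip lift it, and once the lip has risen 2 to 3 mm they let go and a damped spring throws it fully open within about 2 s and keeps it there.
- head (a joint): lift of the print head in m, straight up: 0 at rest on its lower stop (underside 2.5 to 4.0 mm above the feed plate, different at each start), 0.006 at its upper stop. Springs and weight press it down with about 4 N at rest and 1.5 N more per mm; the wedge drags with several newtons once it lifts the head.
- wedge: shim wedge lying loose on the table, 180 mm long, 60 g; x along it to the blade tip, z up, origin on its underside. Black ribbed handle 24 wide x 28 mm high from x = -50 to +45 mm. Orange blade 16 mm wide on to x = 130 mm, underside flat at z = 10 mm, top sloping: 2 mm thick at the tip, 1 mm thicker every 10 mm back.
- wedge_tip (a point): middle of the blade tip's lower edge, at (130, 0, 10) mm of the wedge, axes as the wedge's.
- tape: roll of brown tape standing to the right of the printer, 93 x 91 x 48 mm, loose, to be left alone.
- stapler_1: blue and black stapler at the front left, 36 x 125 x 50 mm, loose, to be left alone.
- swab_a: white swab pack, 22 x 165 x 8 mm, loose near the front edge, to be left alone.
- tube_green: sample tube with green cap, 17 x 92 x 17 mm, loose at the front left, to be left alone.

How it is judged:
On the way, in this order (a step that is already met when the one before it is completed fails the run):
1. the wedge, its tip in the pry slot, lifts the cover against its catches (value of joint cover between 0.006 and 0.3 rad and contact force between wedge and cover above 0.5 N), for 0.006 s.
2. the cover has sprung open (value of joint cover above 1.2 rad), for 0.1 s.
3. the wedge is between feed plate and head and lifts the head (value of joint head above 0.0007 m and x of wedge_tip in the frame of gap_mouth above 0.006 m), for 0.2 s.
At the end, for the whole second after the job is handed in: The gripper still holds the resting wedge (over 2 N), blade pointing into the printer within 0.25 rad, tip over 6 mm in between feed plate and head, within 45 mm of the middle; head carried 0.8 to 3.4 mm above rest; cover open over 1.2 rad (value of joint head between 0.0008 and 0.0034 m and x of wedge_tip in the frame of gap_mouth above 0.006 m and y of wedge_tip in the frame of gap_mouth between -0.045 and 0.045 m and angle between the x axis of wedge and the x axis of printer, either way round below 0.25 rad and contact force between the fingers and wedge above 2 N and linear speed of wedge below 0.01 m/s and value of joint cover above 1.2 rad); the arm keeps its last pose, push and grip.
It fails at once if the wedge is rammed in: the head is forced up more than 5 mm (value of joint head above 0.005 m).
It fails at once if fingers push the cover or the head (contact force between the fingers and cover above 1 N or contact force between the fingers and head above 1 N).
It fails at once if other things on the table are disturbed (distance of any of tape, stapler_1, swab_a, tube_green from where it was at the start of the episode above 0.03 m).
It also fails if it takes over 58 s, if anything falls off the work surface, if the arm or the gripper's body presses on something with over 40 N, if the wrist force passes 120 N, or if a joint passes its speed limit or range.

## Working session

There is one attempt and no reset: what is moved stays moved. The work goes in short steps, Python scripts to look and compute and a tool call to move; the robot and the scene stay as the last step left them, time stands still between calls to the robot, and variables do not carry over. Pictures are saved under pics/ and viewed, at most 10 in all, crops included, and the job is handed in when it is done.

Besides the shell and the picture viewer there is one more tool, called after "Emit:" by a JSON object that holds its "fn" and its "kwargs". move_arm: Moves the arm, as the interface text tells. Its arguments: {"type":"object","properties":{"series":{"type":"string"},"jaw":{"type":"number"},"newtons":{"type":"number"}},"required":["series"]}

```bash
mkdir -p pics; cat > h.py <<'E'
import numpy as np,cv2
from rig import robot
from scipy.spatial.transform import Rotation as R
def shot(n,f=None):
    d=robot.camera(n)
    if f: cv2.imwrite('pics/'+f,d['img'][:,:,::-1])
    return d
def proj(d,p):
    w=d['world_to_cam'];r,_=cv2.Rodrigues(w[:3,:3]);return cv2.projectPoints(np.array(p,float).reshape(-1,3),r,w[:3,3],d['mtx'],np.array(d['distortion']))[0][:,0]
E
python3 - <<'E'
from h import *
o=robot.get_obs();print(o['position'],o['tool_rot'],o['time'])
for n in('scene','top'):
    d=shot(n,n+'0.png')
    for t in('printer','pry_slot','gap_mouth','cover_lip','wedge','wedge_tip'):
        print(n,t,'tip',[(np.round(a['xyz'],4),round(a['p'],2)) for a in robot.tip_of(d,t)[:2]],'sf',[(np.round(a['xyz'],4),round(a['p'],2)) for a in (robot.search_frame(d,t)[:2] if t in('printer','wedge') else [])])
    w=d['world_to_cam'];print('cam',-w[:3,:3].T@w[:3,3])
E
```

```text
[0.27247171 0.56174585 0.24358416] [ 2.24011032e-01  9.74586018e-01 -9.87321290e-04 -4.19907111e-04] 0.0
scene printer tip [(array([ 0.7129, -0.1334,  0.0027]), 0.97)] sf [(array([ 0.6816, -0.1837,  0.1296]), 0.95)]
scene pry_slot tip [(array([ 0.6266, -0.1149,  0.0751]), 0.9), (array([ 0.6562, -0.1172,  0.0964]), 0.4)] sf []
scene gap_mouth tip [(array([ 0.6573, -0.1156,  0.0973]), 0.62)] sf []
scene cover_lip tip [(array([ 0.6258, -0.1194,  0.0867]), 0.68)] sf []
scene wedge tip [(array([ 0.4323, -0.3098, -0.0021]), 0.9)] sf [(array([ 0.441 , -0.3277,  0.0205]), 0.57)]
scene wedge_tip tip [(array([ 0.5511, -0.3663,  0.0069]), 0.57)] sf []
cam [-0.03262927 -1.08831244  1.04215132]
top printer tip [(array([ 0.6595, -0.123 ,  0.0984]), 0.62), (array([ 0.3386,  0.1929, -0.0009]), 0.56)] sf [(array([ 0.698 , -0.1273,  0.1434]), 0.92)]
top pry_slot tip [] sf []
top gap_mouth tip [(array([ 0.661 , -0.1226,  0.0971]), 0.68), (array([ 0.6287, -0.1148,  0.087 ]), 0.25)] sf []
top cover_lip tip [(array([ 0.6276, -0.1194,  0.0862]), 0.76)] sf []
top wedge tip [(array([ 0.434 , -0.3147,  0.007 ]), 0.63), (array([ 0.6601, -0.1222,  0.0977]), 0.16)] sf [(array([ 0.4547, -0.3219,  0.0269]), 0.74)]
top wedge_tip tip [] sf []
cam [ 0.4607605  -0.09650699  1.02766284]
```

View pics/scene0.png

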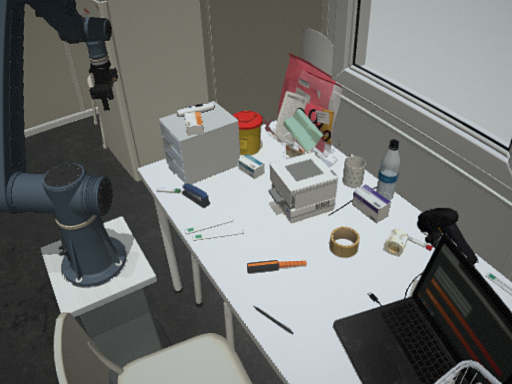

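View pics/top0.png

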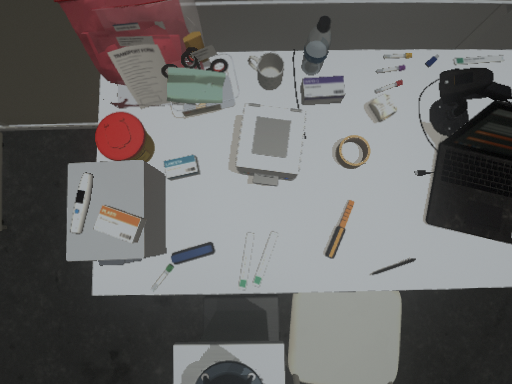

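The scene picture shows the wedge at about (277,266) and the printer at (304,187). In the top picture the wedge handle is at (336,242), its tip at (348,202), and the printer shelf at (265,181). I'll zoom in on the top picture for exact poses.

```bash
python3 - <<'E'
import cv2,numpy as np
t=cv2.imread('pics/top0.png');s=cv2.imread('pics/scene0.png')
a=cv2.resize(t[95:265,225:365],None,fx=3.5,fy=3.5,interpolation=cv2.INTER_CUBIC)
b=cv2.resize(s[250:285,235:315],(310,136),interpolation=cv2.INTER_CUBIC)
c=cv2.resize(s[145:225,260:345],(310,292),interpolation=cv2.INTER_CUBIC)
out=np.zeros((595,800,3),np.uint8);out[:,:490]=a[:595,:490];out[:136,490:]=b;out[150:442,490:]=c
cv2.imwrite('pics/z0.png',out)
E
```

```text
(no output)
```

View pics/z0.png

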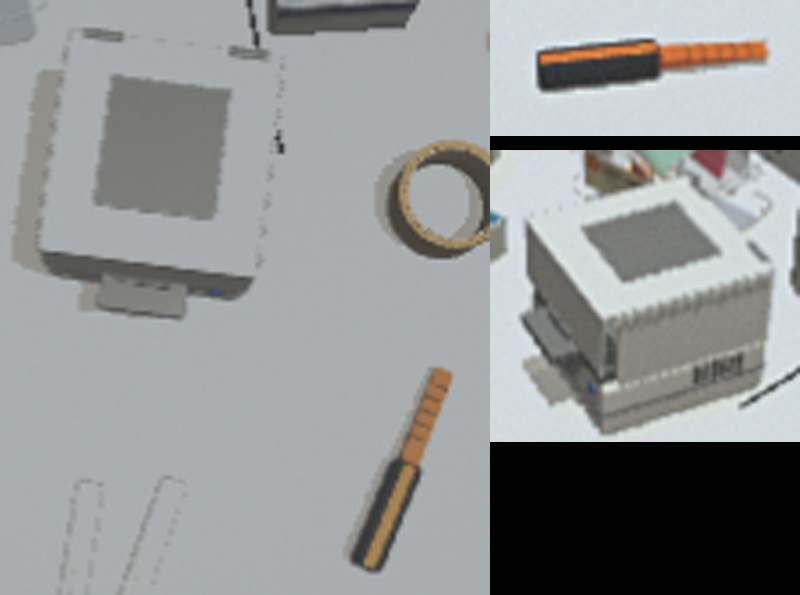

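The crop shows the wedge upright (orange stripe on top), its blade tip at about (443,370) and handle end at (366,568). The shelf's front corners are at (97,308) and (185,318), and the cover's at (40,250) and (255,277). I'll fit the poses from these.

```bash
cat > fit.py <<'E'
from h import *
from scipy.optimize import least_squares,minimize
def W(p,pts,z=0):
    c,s=np.cos(p[2]),np.sin(p[2]);pts=np.array(pts,float)
    return np.c_[p[0]+c*pts[:,0]-s*pts[:,1],p[1]+s*pts[:,0]+c*pts[:,1],pts[:,2]]
def bx(x0,x1,y,z0,z1):return [(x,s*y,z) for x in(x0,x1) for s in(1,-1) for z in(z0,z1)]
H=bx(-.05,.045,.012,0,.028)
B=[(.045,s*.008,z) for s in(1,-1) for z in(.01,.0205)]+[(.13,s*.008,z) for s in(1,-1) for z in(.01,.012)]
def mask(d,p,k=4):
    m=np.zeros((384*k,512*k),np.uint8)
    for q in(H,B): cv2.fillConvexPoly(m,cv2.convexHull((proj(d,W(p,q))*k+k/2).astype(np.int32)),255)
    return cv2.resize(m,(512,384),interpolation=cv2.INTER_AREA)/255.
def seg(d,roi):
    im=d['img'].astype(int);hsv=cv2.cvtColor(d['img'],cv2.COLOR_RGB2HSV)
    m=((hsv[...,1]>100)|(hsv[...,2]<90)).astype(float);o=np.zeros_like(m);v0,v1,u0,u1=roi;o[v0:v1,u0:u1]=m[v0:v1,u0:u1];return o
E
python3 - <<'E'
from fit import *
t=shot('top');s=shot('scene')
D=[(t,seg(t,(195,265,320,362))),(s,seg(s,(255,280,240,312)))]
for ds in ([D[0]],[D[1]],D):
    f=lambda p:sum(np.abs(mask(d,p)-m).sum() for d,m in ds)
    r=minimize(f,[.435,-.312,-.3],method='Nelder-Mead',options=dict(initial_simplex=[[.435,-.312,-.3],[.445,-.312,-.3],[.435,-.302,-.3],[.435,-.312,-.15]],xatol=1e-4,fatol=.1))
    print('wedge',r.x.round(4),r.fun,[m.sum() for _,m in ds],W(r.x,[(.13,0,.01)]).round(4))
px=np.array([(97,308),(185,318),(40,250),(255,277)])/3.5+[225,95]-.36
pts=[(-.115,.035,.076),(-.115,-.035,.076),(-.089,.08,.147),(-.089,-.08,.147)]
r=least_squares(lambda p:(proj(t,W(p,pts))-px).ravel(),[.7129,-.125,-.12]);print('printer',r.x.round(4),r.fun.round(2))
p=r.x;print('slot,gap',W(p,[(-.089,0,.076),(-.055,0,.097)]).round(4))
print('scene proj shelf', ((proj(s,W(p,[(-.115,.035,.076),(-.115,-.035,.076),(-.089,-.08,.147)]))-[260,145])*3.65+[490,150]).round(0))
E
```

```text
wedge [ 0.4366 -0.3144 -0.4468] 113.27450980392157 [np.float64(410.0)] [[ 0.5538 -0.3706  0.01  ]]
wedge [ 0.4371 -0.3142 -0.4408] 127.06274509803922 [np.float64(435.0)] [[ 0.5547 -0.3697  0.01  ]]
wedge [ 0.4361 -0.3144 -0.4459] 243.16470588235296 [np.float64(410.0), np.float64(435.0)] [[ 0.5534 -0.3705  0.01  ]]
printer [ 0.7122 -0.1309 -0.1447] [ 0.1  -0.29  0.04 -0.01 -0.17  0.16  0.04  0.11]
slot,gap [[ 0.6241 -0.1181  0.076 ]
 [ 0.6577 -0.123   0.097 ]]
scene proj shelf [[518. 312.]
 [550. 356.]
 [601. 316.]]
```

```bash
python3 - <<'E'
from fit import *
t=shot('top');s=shot('scene');out=np.zeros((600,800,3),np.uint8)
def ov(d,roi,k,p,extra=None):
    v0,v1,u0,u1=roi;a=cv2.resize(d['img'][v0:v1,u0:u1,::-1],None,fx=k,fy=k,interpolation=cv2.INTER_CUBIC)
    for q,c in((H,(0,255,0)),(B,(255,0,0))):
        h=cv2.convexHull(((proj(d,W(p,q))-[u0,v0]+.5)*k).astype(np.int32));cv2.polylines(a,[h],True,c,1)
    return a
p=[.4361,-.3144,-.4459]
a=ov(t,(190,270,315,370),7,p);out[:a.shape[0],:a.shape[1]]=a
b=ov(s,(250,285,240,315),5,p);out[:b.shape[0],400:400+b.shape[1]]=b
pp=[.7122,-.1309,-.1447];k=4
c=cv2.resize(s['img'][150:225,260:345,::-1],None,fx=k,fy=k,interpolation=cv2.INTER_CUBIC)
for q in(bx(-.115,-.089,.035,.07,.076),bx(-.089,.085,.08,.0845,.147)):
    for z in q: cv2.circle(c,tuple(((proj(s,W(pp,[z]))[0]-[260,150]+.5)*k).astype(int).tolist()),2,(0,0,255),-1)
out[200:200+c.shape[0],400:400+c.shape[1]]=c
cv2.imwrite('pics/ov.png',out)
for x in('wedge','wedge_tip'):print(x,[robot.tip_of(d,x)[:1] for d in(t,s)])
print(proj(t,[[.4,-.3,0],[.6,-.3,0]]))
E
```

```text
wedge [[{'xyz': [0.4353, -0.3165, 0.0001], 'p': 0.69}], [{'xyz': [0.4343, -0.3113, 0.0021], 'p': 0.72}]]
wedge_tip [[{'xyz': [0.5545, -0.3698, 0.0114], 'p': 0.67}], [{'xyz': [0.553, -0.367, 0.0073], 'p': 0.83}]]
[[329.39313414 253.53550603]
 [326.63929683 185.85659303]]
```

View pics/ov.png

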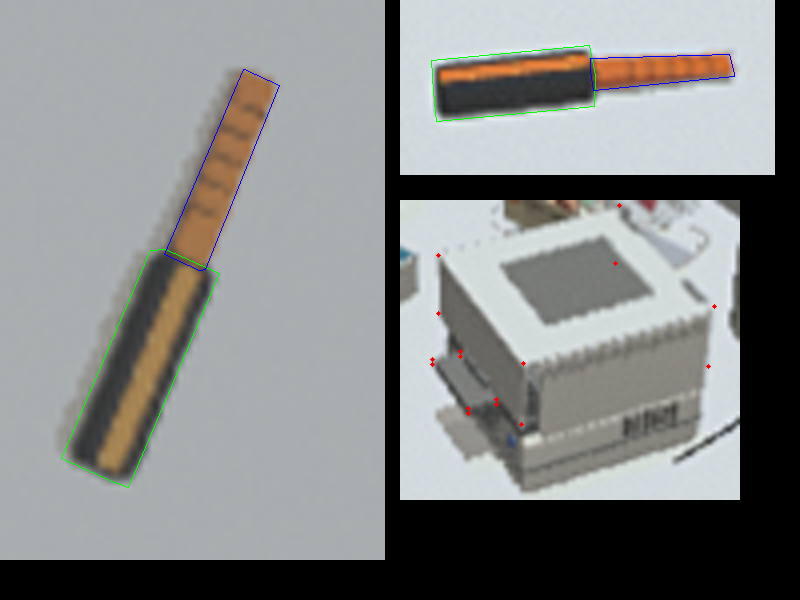

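The overlay confirms the fit: the wedge outlines match, with the tip at (262,77) in the left panel, and the printer points are within about 1 px. The tool yaw already nearly matches the wedge. Next I'll move over to it, raised clear of the drawer box.

```bash
cat > go.py <<'E'
import sys;from h import *
# go.py x y z yawdeg(tool -x axis) [pitch deg] ... from measured pose (or chained)
o=robot.get_obs();p=np.array(o['position']);r=R.from_quat(o['tool_rot'])
print('t',round(o['time'],2),'p',p.round(4),'F',np.round(o['ft_force'],1),'w',round(o['grip_width'],4),round(o['grip_force'],1))
a=list(map(float,sys.argv[1:]))
for i in range(0,len(a),5):
    x,y,z,yaw,pit=a[i:i+5];tgt=np.array([x,y,z])
    Rt=R.from_euler('z',yaw,degrees=True)*R.from_euler('y',pit,degrees=True)*R.from_matrix([[-1,0,0],[0,1,0],[0,0,-1]])
    s=r.inv().apply(tgt-p)*1000;v=(r.inv()*Rt).as_rotvec(degrees=True);print(s.round(1),v.round(2),'rows',np.linalg.norm(s)/41.7,np.linalg.norm(v)/7.16);p,r=tgt,Rt
E
python3 go.py .273 .562 .38 -25.6 0 .40 .25 .38 -25.6 0 .445 -.319 .12 -25.6 0
```

```text
t 1.3 p [0.2728 0.5623 0.2445] F [ 0.6 -0.5 -0. ] w 0.0869 0.0
[  -0.3   -0.2 -135.5] [-0.   -0.   -0.29] rows 3.2485303688887304 0.03988505903199474
[-249.3 -226.5    0. ] [0. 0. 0.] rows 8.07811838496662 0.0
[-286.4 -493.7  260. ] [0. 0. 0.] rows 15.040885148562621 0.0
```

Emit:
{"fn": "move_arm", "kwargs": {"series": "0 0 -135 0 0 0;0 0 -135 0 0 0;0 0 -135 0 0 0;0 0 -135 0 0 0;-249 -226 -135 0 0 0;-249 -226 -135 0 0 0;-249 -226 -135 0 0 0;-249 -226 -135 0 0 0"}}

```text
time: 1.97
position: [0.3349, 0.4061, 0.3794]
tool_rot: [0.223, 0.975, -0.0, 0.0]
ft_force: [-0.0, -0.8, -0.6]
grip_width: 0.0869
grip_force: 0.0
```

```bash
python3 go.py .40 .25 .38 -25.6 0 .445 -.319 .12 -25.6 0
```

```text
t 1.97 p [0.3349 0.4061 0.3794] F [-0.  -0.8 -0.6] w 0.0869 0.0
[-126.5 -112.2   -0.6] [ 0.    0.02 -0.21] rows 4.054849835134418 0.029145827620862624
[-286.4 -493.7  260. ] [0. 0. 0.] rows 15.040885148562621 0.0
```

Emit:
{"fn": "move_arm", "kwargs": {"series": "-126 -112 0 0 0 0;-126 -112 0 0 0 0;-126 -112 0 0 0 0;-126 -112 0 0 0 0;-413 -606 0 0 0 0;-413 -606 0 0 0 0;-413 -606 0 0 0 0;-413 -606 0 0 0 0"}}

```text
time: 2.63
position: [0.4108, 0.0856, 0.3795]
tool_rot: [0.224, 0.975, 0.0, 0.0]
ft_force: [0.5, -1.3, 0.4]
grip_width: 0.087
grip_force: 0.0
```

```bash
python3 go.py .445 -.319 .12 -25.6 0
```

```text
t 2.63 p [0.4108 0.0856 0.3795] F [ 0.5 -1.3  0.4] w 0.087 0.0
[-207.2 -349.2  259.5] [ 0.01  0.02 -0.27] rows 11.556596535703386 0.03729243422375717
```

Emit:
{"fn": "move_arm", "kwargs": {"series": "-207 -349 259 0 0 0;-207 -349 259 0 0 0;-207 -349 259 0 0 0;-207 -349 259 0 0 0;-207 -349 259 0 0 0;-207 -349 259 0 0 0;-207 -349 259 0 0 0;-207 -349 259 0 0 0"}}

```text
time: 3.3
position: [0.4345, -0.1943, 0.1992]
tool_rot: [0.224, 0.975, -0.0, 0.0]
ft_force: [1.4, -0.9, 0.3]
grip_width: 0.0872
grip_force: 0.0
```

```bash
python3 go.py .4451 -.3187 .12 -25.6 0  .4451 -.3187 .0255 -25.6 0
```

```text
t 3.3 p [ 0.4345 -0.1943  0.1992] F [ 1.4 -0.9  0.3] w 0.0872 0.0
[ -63.8 -107.2   79.2] [-0.    0.04 -0.31] rows 3.5444170338544736 0.043586120642711855
[ 0.   0.  94.5] [0. 0. 0.] rows 2.266187050359712 0.0
```

Emit:
{"fn": "move_arm", "kwargs": {"series": "-64 -107 79 0 0 0;-64 -107 79 0 0 0;-64 -107 79 0 0 0;-64 -107 79 0 0 0;-64 -107 79 0 0 0;-64 -107 79 0 0 0;-64 -107 79 0 0 0"}}

```text
time: 3.88
position: [0.4451, -0.3157, 0.1213]
tool_rot: [0.224, 0.975, 0.001, -0.001]
ft_force: [-0.4, 0.5, -0.8]
grip_width: 0.0871
grip_force: 0.0
```

```bash
python3 go.py .4451 -.3187 .0255 -25.6 0
python3 - <<'E'
from fit import *
t=shot('top');m=seg(t,(195,265,320,362));print(m.sum())
E
```

```text
t 3.88 p [ 0.4451 -0.3157  0.1213] F [-0.4  0.5 -0.8] w 0.0871 0.0
[-1.4 -2.8 95.8] [ 0.05 -0.07 -0.28] rows 2.2988845385648946 0.04136681340118394
1740.0
```

Emit:
{"fn": "move_arm", "kwargs": {"series": "-1 -2 50 0 0 -0.3;-1 -2 75 0 0 -0.3;-1 -2 85 0 0 -0.3;-1 -2 95 0 0 -0.3;-1 -2 95 0 0 -0.3;-1 -2 95 0 0 -0.3"}}

```text
time: 4.43
position: [0.4462, -0.3189, 0.0272]
tool_rot: [0.221, 0.975, -0.0, 0.001]
ft_force: [0.5, -0.1, 0.3]
grip_width: 0.0871
grip_force: 0.0
```

Emit:
{"fn": "move_arm", "kwargs": {"series": "0 0 0 0 0 0;0 0 0 0 0 0;0 0 0 0 0 0;0 0 0 0 0 0;0 0 0 0 0 0;0 0 0 0 0 0;0 0 0 0 0 0;0 0 0 0 0 0", "jaw": 0, "newtons": 50}}

```text
time: 5.1
position: [0.4456, -0.319, 0.0262]
tool_rot: [0.221, 0.975, 0.0, -0.0]
ft_force: [0.6, 0.1, 0.4]
grip_width: 0.0416
grip_force: 0.0
```

Emit:
{"fn": "move_arm", "kwargs": {"series": "0 0 0 0 0 0;0 0 0 0 0 0;0 0 0 0 0 0;0 0 0 0 0 0;0 0 0 0 0 0;0 0 0 0 0 0"}}

```text
time: 5.6
position: [0.4456, -0.319, 0.0261]
tool_rot: [0.221, 0.975, 0.0, -0.0]
ft_force: [-0.4, 0.3, -0.0]
grip_width: 0.0237
grip_force: 50.0
```

```bash
python3 go.py .4451 -.3187 .14 -25.6 0
```

```text
t 5.6 p [ 0.4456 -0.319   0.0261] F [-0.4  0.3 -0. ] w 0.0237 50.0
[   0.6    0.  -113.9] [ 0.   -0.01  0.02] rows 2.730358076036859 0.0024285129143851794
```

Emit:
{"fn": "move_arm", "kwargs": {"series": "0 0 -40 0 0 0;0 0 -80 0 0 0;0 0 -114 0 0 0;0 0 -114 0 0 0;0 0 -114 0 0 0"}}

```text
time: 6.02
position: [0.4465, -0.32, 0.1422]
tool_rot: [0.221, 0.975, -0.001, 0.002]
ft_force: [-1.0, -0.9, -0.7]
grip_width: 0.0237
grip_force: 50.0
```

```bash
python3 go.py .4455 -.0920 .14 -8.3 0
```

```text
t 6.02 p [ 0.4465 -0.32    0.1422] F [-1.  -0.9 -0.7] w 0.0237 50.0
[ 99.4 205.2   1.4] [ -0.15   0.25 -17.28] rows 5.466755161022993 2.4137917883404922
```

Emit:
{"fn": "move_arm", "kwargs": {"series": "30 60 0 0 0 -5;50 100 0 0 0 -10;70 140 0 0 0 -14;85 180 0 0 0 -17.2;99 205 0 0 0 -17.2;99 205 0 0 0 -17.2;99 205 0 0 0 -17.2;99 205 0 0 0 -17.2"}}

```text
time: 6.68
position: [0.4438, -0.0899, 0.1391]
tool_rot: [0.072, 0.997, 0.0, -0.001]
ft_force: [1.6, -0.3, -0.4]
grip_width: 0.0233
grip_force: 50.0
```

```bash
cat > look.py <<'E'
import sys;from fit import *
# overlay predicted wedge (assuming rigid in gripper) in both views, side by side
PR=[.7122,-.1309,-.1447];DX=.0105;DZ=.026
t=shot('top');s=shot('scene');o=robot.get_obs();p=o['position'];r=R.from_quat(o['tool_rot'])
def wed(q):
    q=np.array(q,float)-[DX,0,DZ];return p+r.apply(q*[-1,1,-1])
def ov(d,roi,k):
    v0,v1,u0,u1=roi;a=cv2.resize(d['img'][v0:v1,u0:u1,::-1],None,fx=k,fy=k,interpolation=cv2.INTER_CUBIC)
    for q,c in((H,(0,255,0)),(B,(255,0,0))):
        cv2.polylines(a,[cv2.convexHull(((proj(d,wed(q))-[u0,v0]+.5)*k).astype(np.int32))],True,c,1)
    for z in [(-.115,.035,.076),(-.115,-.035,.076),(-.089,0,.076),(-.055,0,.097)]:
        cv2.circle(a,tuple(((proj(d,W(PR,[z]))[0]-[u0,v0]+.5)*k).astype(int).tolist()),2,(0,0,255),-1)
    return a
out=np.zeros((600,800,3),np.uint8)
a=ov(t,(120,240,220,300),5);out[:,:400]=a
b=ov(s,(150,270,215,295),5);out[:,400:]=b
cv2.imwrite('pics/'+sys.argv[1],out)
tip=wed([(.13,0,.01)])[0];c=R.from_euler('z',PR[2]).inv().apply(tip-[PR[0],PR[1],0]);print('tip printer',(c*1000).round(1))
for d in(t,s):print([(np.round(x['xyz'],4),x['p']) for x in robot.tip_of(d,'wedge_tip')[:1]+robot.tip_of(d,'pry_slot')[:1]+robot.tip_of(d,'cover_lip')[:1]])
E
python3 look.py l1.png;python3 go.py .4455 -.0920 .095 -8.3 0
```

```text
tip printer [-150.6   -0.3  123.4]
[(array([ 0.567 , -0.1079,  0.1265]), 0.43), (array([ 0.6266, -0.1171,  0.0862]), 0.93)]
[(array([ 0.5607, -0.1068,  0.1226]), 0.51), (array([ 0.6286, -0.1187,  0.0752]), 0.61), (array([ 0.6252, -0.1215,  0.0866]), 0.75)]
t 7.08 p [ 0.4449 -0.0922  0.1401] F [ 0.5 -0.4 -1.3] w 0.0237 50.0
[-0.5  0.3 45.1] [-0.    0.01 -0.18] rows 1.0821777194999056 0.02500257947333977
```

View pics/l1.png

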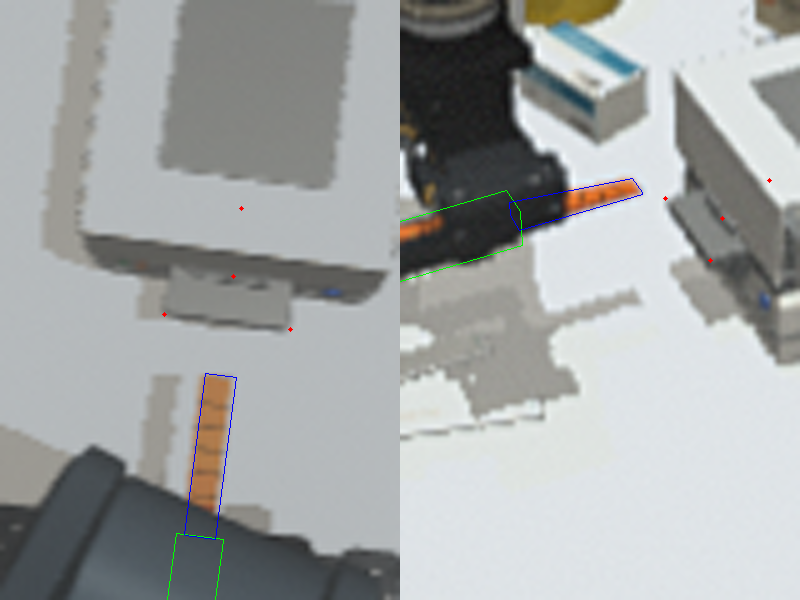

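The blade is where I predicted, to about 1 px, with its tip at (220,376) in the left panel and the shelf front edge at about (165..290, 318..330). I'll bring the tip over the shelf and feel for its surface.

Emit:
{"fn": "move_arm", "kwargs": {"series": "-20 0 20 0 0 0;-40 0 34 0 0 0;-50 0 38 0 0 0;-50 0 38 0 0 0;-50 0 38 0 0 0;-50 0 38 0 0 0"}}

```text
time: 7.58
position: [0.4931, -0.0983, 0.1025]
tool_rot: [0.073, 0.997, 0.0, -0.001]
ft_force: [-0.4, -0.8, -0.2]
grip_width: 0.0239
grip_force: 50.0
```

Emit:
{"fn": "move_arm", "kwargs": {"series": "0 0 1.5 0 0 0;0 0 3 0 0 0;0 0 4.5 0 0 0;0 0 6 0 0 0;0 0 6 0 0 0;0 0 6 0 0 0"}}

```text
time: 8.08
position: [0.4942, -0.0986, 0.0962]
tool_rot: [0.073, 0.997, 0.0, -0.0]
ft_force: [-0.6, 0.7, -0.7]
grip_width: 0.0237
grip_force: 50.0
```

Emit:
{"fn": "move_arm", "kwargs": {"series": "0 0 1 0 0 0;0 0 2 0 0 0;0 0 2 0 0 0;0 0 2 0 0 0"}}

```text
time: 8.42
position: [0.4943, -0.0986, 0.0941]
tool_rot: [0.073, 0.997, 0.0, -0.0]
ft_force: [-0.1, 0.8, -0.3]
grip_width: 0.0239
grip_force: 50.0
```

Emit:
{"fn": "move_arm", "kwargs": {"series": "0 0 0.5 0 0 0;0 0 1 0 0 0;0 0 1 0 0 0;0 0 1 0 0 0"}}

```text
time: 8.75
position: [0.4943, -0.0987, 0.0932]
tool_rot: [0.073, 0.997, 0.0, -0.0]
ft_force: [-0.5, -0.2, 0.1]
grip_width: 0.0237
grip_force: 50.0
```

Emit:
{"fn": "move_arm", "kwargs": {"series": "0 0 0.5 0 0 0;0 0 1 0 0 0;0 0 1 0 0 0;0 0 1 0 0 0"}}

```text
time: 9.08
position: [0.4943, -0.0986, 0.0922]
tool_rot: [0.073, 0.997, 0.0, -0.0]
ft_force: [-0.3, 0.1, 0.1]
grip_width: 0.0237
grip_force: 50.0
```

Emit:
{"fn": "move_arm", "kwargs": {"series": "0 0 0.5 0 0 0;0 0 1 0 0 0;0 0 1 0 0 0;0 0 1 0 0 0"}}

```text
time: 9.42
position: [0.4943, -0.0987, 0.0914]
tool_rot: [0.073, 0.997, -0.0, 0.0]
ft_force: [-1.4, 1.0, 2.1]
grip_width: 0.024
grip_force: 50.0
```

The blade touched the shelf at TCP z ≈ 91.8 mm. I'll raise 2.5 mm and slide the tip into the slot.

Emit:
{"fn": "move_arm", "kwargs": {"series": "0 0 -2.5 0 0 0;0 0 -2.5 0 0 0;-7 0 -2.5 0 0 0;-13 0 -2.5 0 0 0;-18 0 -2.5 0 0 0;-18 0 -2.5 0 0 0;-18 0 -2.5 0 0 0"}}

```text
time: 10.0
position: [0.5126, -0.1014, 0.0936]
tool_rot: [0.073, 0.997, -0.0, 0.0]
ft_force: [-0.5, -0.2, -0.1]
grip_width: 0.024
grip_force: 50.0
```

Emit:
{"fn": "move_arm", "kwargs": {"series": "-5 0 0 0 0 0;-10 0 0 0 0 0;-14 0 0 0 0 0;-14 0 0 0 0 0;-14 0 0 0 0 0"}}

```text
time: 10.42
position: [0.5263, -0.1034, 0.0937]
tool_rot: [0.073, 0.997, -0.0, 0.0]
ft_force: [0.4, 1.5, -0.5]
grip_width: 0.0236
grip_force: 50.0
```

```bash
python3 look.py l2.png
```

```text
tip printer [-69.1   0.4  77.6]
[(array([ 0.6248, -0.1182,  0.0764]), 0.93), (array([ 0.6246, -0.119 ,  0.0868]), 0.61)]
[(array([ 0.6421, -0.119 ,  0.0774]), 0.57), (array([ 0.6262, -0.1175,  0.0721]), 0.95), (array([ 0.6243, -0.1175,  0.0877]), 0.69)]
```

View pics/l2.png

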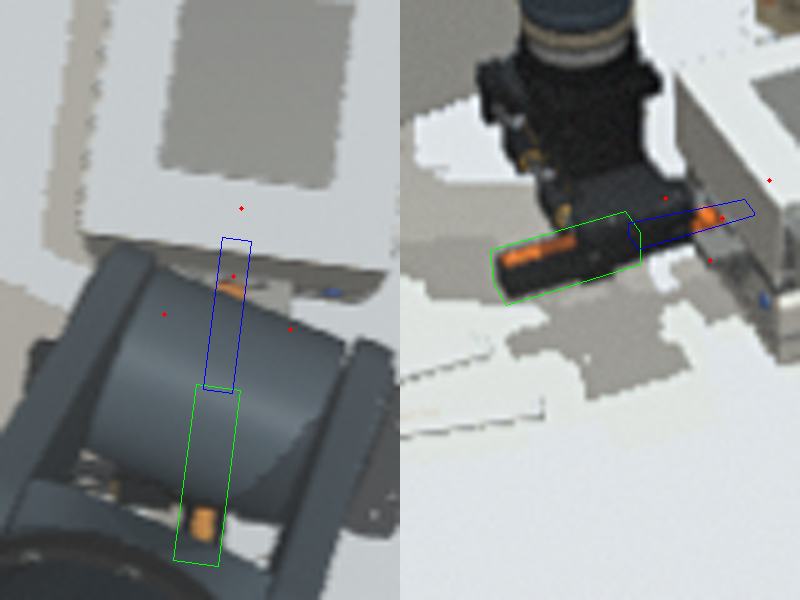

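The blade is in the slot: orange shows at (232,288) on the left and (708,215) on the right, about 19 mm in and with no contact force. Now I'll lift at full grip.

Emit:
{"fn": "move_arm", "kwargs": {"series": "0 0 -0.5 0 0 0;0 0 -1 0 0 0;0 0 -1.5 0 0 0;0 0 -2 0 0 0;0 0 -2 0 0 0;0 0 -2 0 0 0", "newtons": 60}}

```text
time: 11.32
position: [0.526, -0.1033, 0.0958]
tool_rot: [0.073, 0.997, -0.0, 0.0]
ft_force: [0.5, 0.2, -1.5]
grip_width: 0.0238
grip_force: 60.0
```

Emit:
{"fn": "move_arm", "kwargs": {"series": "0 0 0 0 -0.5 0;0 0 0 0 -1 0;0 0 0 0 -1.5 0;0 0 0 0 -1.5 0;0 0 0 0 -1.5 0"}}

```text
time: 11.73
position: [0.5253, -0.1031, 0.0955]
tool_rot: [0.073, 0.997, -0.001, 0.012]
ft_force: [-0.3, -0.2, -2.8]
grip_width: 0.0239
grip_force: 60.0
```

```bash
python3 -c "
from h import *
o=robot.get_obs();print(o['moment'],o['ft_force'])
s=shot('scene');t=shot('top')
for d in(s,t):print(robot.tip_of(d,'cover_lip')[:1])"
```

```text
[ 0.04007835  0.30724864 -0.03483569] [-0.31302375 -0.24539224 -2.80848249]
[{'xyz': [0.6201, -0.119, 0.0869], 'p': 0.73}]
[]
```

Emit:
{"fn": "move_arm", "kwargs": {"series": "0 0 -0.3 0 -0.5 0;0 0 -0.6 0 -1 0;0 0 -1 0 -1.5 0;0 0 -1 0 -1.5 0;0 0 -1 0 -1.5 0"}}

```text
time: 12.35
position: [0.527, -0.1037, 0.0974]
tool_rot: [0.073, 0.997, -0.002, 0.028]
ft_force: [0.1, 0.5, -1.7]
grip_width: 0.0235
grip_force: 60.0
```

Emit:
{"fn": "move_arm", "kwargs": {"series": "0 0 -0.3 0 -0.5 0;0 0 -0.6 0 -1 0;0 0 -1 0 -1.5 0;0 0 -1 0 -1.5 0;0 0 -1 0 -1.5 0"}}

```text
time: 12.77
position: [0.5258, -0.1033, 0.0978]
tool_rot: [0.073, 0.997, -0.003, 0.039]
ft_force: [0.4, -0.2, -0.7]
grip_width: 0.0235
grip_force: 60.0
```

```bash
python3 look.py l3.png
```

```text
tip printer [-67.9   0.2  91.2]
[(array([ 0.6502, -0.1188,  0.0936]), 0.68), (array([ 0.6261, -0.1179,  0.0763]), 0.73)]
[(array([ 0.6472, -0.1182,  0.0909]), 0.77), (array([ 0.6258, -0.1197,  0.073 ]), 0.71), (array([ 0.6261, -0.1203,  0.2053]), 0.6)]
```

View pics/l3.png

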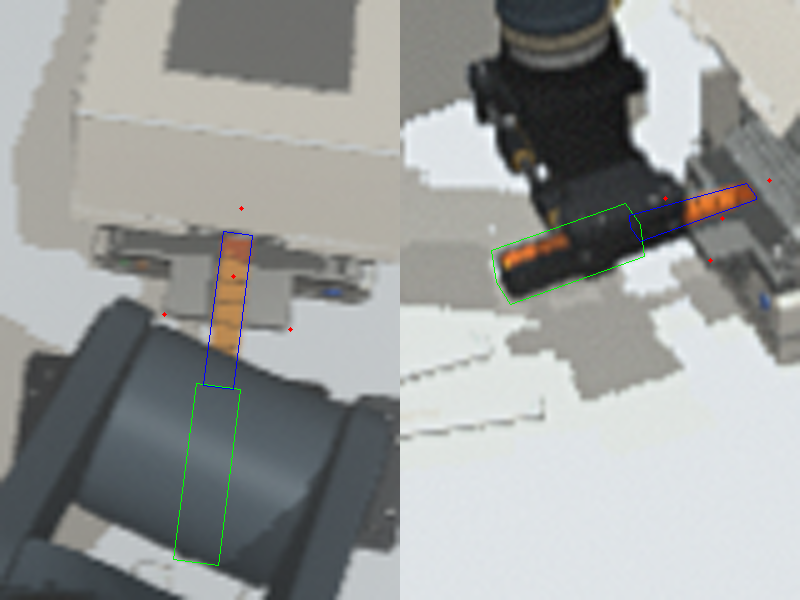

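The cover has come free and is swinging up. The blade is visible at (235,250) on the left and (750,185) on the right, and matches the prediction. I'll back off, level and raise while the cover finishes opening.

```bash
python3 go.py .4999 -.1000 .118 -8.3 0
```

```text
t 13.17 p [ 0.5259 -0.1033  0.0977] F [ 0.2  0.2 -1.1] w 0.0236 60.0
[ 24.6  -0.5 -22.3] [-0.    4.5  -0.08] rows 0.795903630674361 0.6284404739030431
```

Emit:
{"fn": "move_arm", "kwargs": {"series": "12 0 0 0 0 0;24 0 -4 0 1 0;24.5 0 -12 0 3 0;24.5 -0.5 -20 0 4.5 0;24.5 -0.5 -22 0 4.5 0;24.5 -0.5 -22 0 4.5 0;24.5 -0.5 -22 0 4.5 0;24.5 -0.5 -22 0 4.5 0"}}

```text
time: 13.83
position: [0.4992, -0.0997, 0.1174]
tool_rot: [0.073, 0.997, 0.0, -0.001]
ft_force: [-0.7, -0.0, -0.7]
grip_width: 0.0237
grip_force: 60.0
```

Emit:
{"fn": "move_arm", "kwargs": {"series": "0 0 0 0 0 0;0 0 0 0 0 0;0 0 0 0 0 0;0 0 0 0 0 0;0 0 0 0 0 0;0 0 0 0 0 0;0 0 0 0 0 0;0 0 0 0 0 0"}}

```text
time: 14.5
position: [0.5, -0.1, 0.1177]
tool_rot: [0.073, 0.997, 0.0, 0.0]
ft_force: [-0.1, -0.7, 0.1]
grip_width: 0.0236
grip_force: 60.0
```

```bash
python3 look.py l4.png; python3 - <<'E'
from h import *
s=shot('scene')
for n in('cover_lip','gap_mouth'):print(robot.tip_of(s,n)[:1])
print(robot.tip_of(shot('top'),'gap_mouth')[:1])
E
```

```text
tip printer [-95.   -0.2 101.7]
[(array([ 0.6214, -0.1151,  0.0738]), 0.83), (array([ 0.706 , -0.1298,  0.2958]), 0.75)]
[(array([ 0.6173, -0.1185,  0.1009]), 0.58), (array([ 0.6237, -0.1156,  0.074 ]), 0.97), (array([ 0.7032, -0.1329,  0.2989]), 0.95)]
[{'xyz': [0.7106, -0.1316, 0.3015], 'p': 0.93}]
[{'xyz': [0.6587, -0.1196, 0.0942], 'p': 0.78}]
[{'xyz': [0.6616, -0.1224, 0.096], 'p': 0.7}]
```

View pics/l4.png

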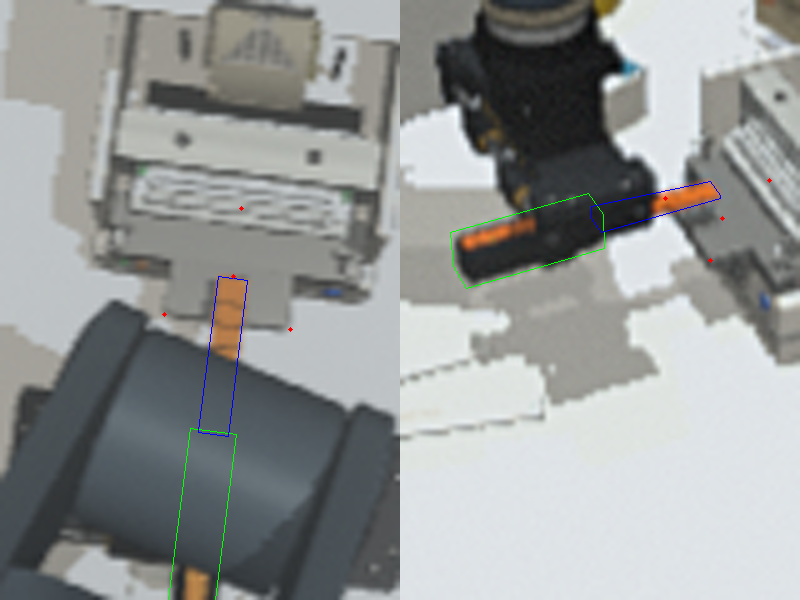

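The cover is fully open (lip at z ≈ 0.30), and the blade is level with its tip at (233,278) on the left, in front of the plate. I'll bring the tip to the mouth and feel for the plate.

Emit:
{"fn": "move_arm", "kwargs": {"series": "-15 0 2 0 0 0;-28 0 2.7 0 0 0;-36 0 2.7 0 0 0;-40 0 2.7 0 0 0;-43 0 2.7 0 0 0;-43 0 2.7 0 0 0;-43 0 2.7 0 0 0;-43 0 2.7 0 0 0"}}

```text
time: 15.82
position: [0.5417, -0.106, 0.1149]
tool_rot: [0.073, 0.997, 0.0, -0.001]
ft_force: [0.4, -0.1, 0.4]
grip_width: 0.0235
grip_force: 60.0
```

Emit:
{"fn": "move_arm", "kwargs": {"series": "0 0 0.5 0 0 0;0 0 1 0 0 0;0 0 1 0 0 0;0 0 1 0 0 0"}}

```text
time: 16.15
position: [0.5423, -0.1062, 0.114]
tool_rot: [0.073, 0.997, 0.0, -0.0]
ft_force: [-0.2, 0.2, 0.5]
grip_width: 0.0237
grip_force: 60.0
```

Emit:
{"fn": "move_arm", "kwargs": {"series": "0 0 0.4 0 0 0;0 0 0.8 0 0 0;0 0 0.8 0 0 0;0 0 0.8 0 0 0"}}

```text
time: 16.48
position: [0.5425, -0.1062, 0.1132]
tool_rot: [0.073, 0.997, 0.0, -0.0]
ft_force: [0.0, -0.3, -0.9]
grip_width: 0.0234
grip_force: 60.0
```

Emit:
{"fn": "move_arm", "kwargs": {"series": "0 0 0.4 0 0 0;0 0 0.8 0 0 0;0 0 0.8 0 0 0;0 0 0.8 0 0 0"}}

```text
time: 16.82
position: [0.5425, -0.1063, 0.1126]
tool_rot: [0.073, 0.997, -0.0, 0.0]
ft_force: [-1.0, -0.1, 1.8]
grip_width: 0.0235
grip_force: 60.0
```

Emit:
{"fn": "move_arm", "kwargs": {"series": "0 0 0.3 0 0 0;0 0 0.6 0 0 0;0 0 0.6 0 0 0;0 0 0.6 0 0 0"}}

```text
time: 17.15
position: [0.5425, -0.1063, 0.1121]
tool_rot: [0.073, 0.997, -0.0, 0.0]
ft_force: [-1.2, 1.0, 3.2]
grip_width: 0.0233
grip_force: 60.0
```

Plate contact came at z ≈ 0.1128, as predicted. I'll ease up 0.8 mm and slide in, watching the drag.

Emit:
{"fn": "move_arm", "kwargs": {"series": "0 0 -0.8 0 0 0;-4 0 -0.8 0 0 0;-8 0 -0.8 0 0 0;-12 0 -0.8 0 0 0;-12 0 -0.8 0 0 0;-12 0 -0.8 0 0 0"}}

```text
time: 17.65
position: [0.5556, -0.1083, 0.1126]
tool_rot: [0.073, 0.997, -0.0, 0.001]
ft_force: [0.3, -0.6, 0.7]
grip_width: 0.0235
grip_force: 60.0
```

Emit:
{"fn": "move_arm", "kwargs": {"series": "-2 0 0 0 0 0;-4 0 0 0 0 0;-6 0 0 0 0 0;-6 0 0 0 0 0;-6 0 0 0 0 0"}}

```text
time: 18.07
position: [0.5587, -0.1084, 0.1125]
tool_rot: [0.073, 0.997, 0.0, -0.002]
ft_force: [-4.3, 0.9, 4.3]
grip_width: 0.0235
grip_force: 60.0
```

Emit:
{"fn": "move_arm", "kwargs": {"series": "-1 0 0 0 0 0;-2 0 0 0 0 0;-3 0 0 0 0 0;-3 0 0 0 0 0;-3 0 0 0 0 0"}}

```text
time: 18.48
position: [0.5598, -0.1081, 0.1122]
tool_rot: [0.073, 0.997, 0.001, -0.004]
ft_force: [-8.3, 1.3, 5.6]
grip_width: 0.0236
grip_force: 60.0
```

Drag starts at about 17 mm depth. The tool is tipping slightly nose-down under load, so I'll correct that while advancing in small steps.

Emit:
{"fn": "move_arm", "kwargs": {"series": "-1 0 -0.5 0 -0.5 0;-2 0 -0.5 0 -0.5 0;-3 0 -0.5 0 -0.5 0;-4 0 -0.5 0 -0.5 0;-4 0 -0.5 0 -0.5 0;-4 0 -0.5 0 -0.5 0"}}

```text
time: 18.98
position: [0.5632, -0.1085, 0.112]
tool_rot: [0.073, 0.997, 0.001, -0.0]
ft_force: [-7.0, 1.2, 3.1]
grip_width: 0.0236
grip_force: 60.0
```

```bash
python3 -c "
from h import *
o=robot.get_obs();print(o['moment'],o['ft_force'],R.from_quat(o['tool_rot']).as_matrix()[:,2].round(4))"
```

```text
[0.17164731 0.98041544 0.01718674] [-7.03108949  1.17289101  3.14417965] [-7.0e-04  1.8e-03 -1.0e+00]
```

Emit:
{"fn": "move_arm", "kwargs": {"series": "-1 0 -0.4 0 0 0;-2 0 -0.4 0 0 0;-3 0 -0.4 0 0 0;-4 0 -0.4 0 0 0;-4 0 -0.4 0 0 0;-4 0 -0.4 0 0 0"}}

```text
time: 19.48
position: [0.5667, -0.1089, 0.1122]
tool_rot: [0.073, 0.997, 0.001, -0.001]
ft_force: [-8.3, 0.8, 2.1]
grip_width: 0.0235
grip_force: 60.0
```

Emit:
{"fn": "move_arm", "kwargs": {"series": "-1 0 0 0 0 0;-2 0 0 0 0 0;-3 0 0 0 0 0;-4 0 0 0 0 0;-4 0 0 0 0 0;-4 0 0 0 0 0"}}

```text
time: 19.98
position: [0.5702, -0.1093, 0.1123]
tool_rot: [0.073, 0.997, 0.001, -0.002]
ft_force: [-10.6, 1.0, 3.3]
grip_width: 0.0237
grip_force: 60.0
```

Emit:
{"fn": "move_arm", "kwargs": {"series": "-1 0 0 0 -0.3 0;-2 0 0 0 -0.3 0;-3 0 0 0 -0.3 0;-4 0 0 0 -0.3 0;-4 0 0 0 -0.3 0;-4 0 0 0 -0.3 0"}}

```text
time: 20.48
position: [0.5737, -0.1098, 0.1121]
tool_rot: [0.073, 0.997, 0.001, 0.0]
ft_force: [-9.7, 1.3, 3.3]
grip_width: 0.0234
grip_force: 60.0
```

```bash
python3 look.py l5.png; python3 - <<'E'
import cv2,numpy as np
a=cv2.imread('pics/l4.png',0).astype(np.float32);b=cv2.imread('pics/l5.png',0).astype(np.float32)
# patches in right (scene) panel
for n,(x0,x1,y0,y1) in dict(edge=(775,800,60,110),rib=(728,762,125,165),rib2=(770,800,150,185),body=(740,800,270,360),side=(700,760,75,120)).items():
    T=a[y0:y1,x0:x1];best=None
    S=b[y0-10:y1+10,x0-10:min(800,x1+10)]
    m=cv2.matchTemplate(S,T,cv2.TM_CCOEFF_NORMED);k=np.unravel_index(m.argmax(),m.shape);print(n,'dy,dx (1/5 px)',k[0]-10,k[1]-10,m.max().round(3))
E
```

```text
tip printer [-20.7   0.9  96.1]
[(array([ 0.7184, -0.1326,  0.3062]), 0.72)]
[(array([ 0.6271, -0.1173,  0.076 ]), 0.94), (array([ 0.713 , -0.1346,  0.3044]), 0.71)]
edge dy,dx (1/5 px) 0 0 0.997
rib dy,dx (1/5 px) -10 10 0.321
rib2 dy,dx (1/5 px) -3 0 0.585
body dy,dx (1/5 px) 0 0 0.941
side dy,dx (1/5 px) 0 2 0.227
```

View pics/l5.png

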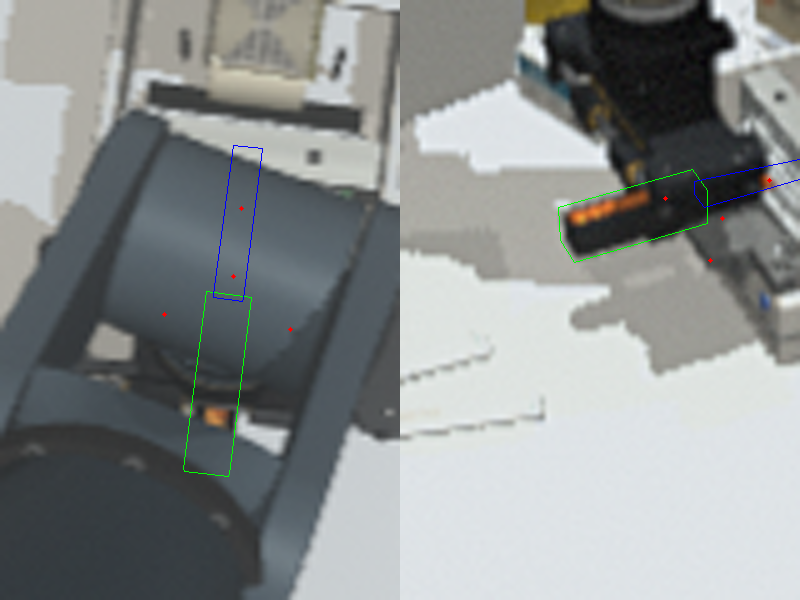

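```bash
python3 - <<'E'
import cv2,numpy as np
from h import *
a=cv2.imread('pics/l4.png',0).astype(np.float32)
f=[shot('scene')['img'] for _ in range(4)]
g=cv2.cvtColor(np.mean(f,0).astype(np.uint8)[150:270,215:295],cv2.COLOR_RGB2GRAY)
b=np.zeros_like(a);b[:,400:]=cv2.resize(g,None,fx=5,fy=5,interpolation=cv2.INTER_CUBIC)
for y0 in range(60,150,10):
  for x0 in (750,770):
    T=a[y0:y0+30,x0:x0+30];S=b[y0-8:y0+38,x0:x0+30]
    m=cv2.matchTemplate(S,T,cv2.TM_CCOEFF_NORMED)[:,0];print(x0,y0,'dy',m.argmax()-8,m.max().round(3),end=' | ')
  print()
o=robot.get_obs();print(o['position'],o['ft_force'],o['grip_force'])
E
```

```text
750 60 dy 0 0.998 | 770 60 dy 0 0.997 | 
750 70 dy 0 0.999 | 770 70 dy 0 0.999 | 
750 80 dy 0 0.999 | 770 80 dy 0 0.999 | 
750 90 dy 0 0.992 | 770 90 dy 0 0.999 | 
750 100 dy -1 0.964 | 770 100 dy 0 0.999 | 
750 110 dy -4 0.618 | 770 110 dy 0 0.996 | 
750 120 dy -8 -0.019 | 770 120 dy 0 0.97 | 
750 130 dy -8 -0.113 | 770 130 dy -1 0.887 | 
750 140 dy -8 0.231 | 770 140 dy -1 0.823 | 
[ 0.57365572 -0.1097766   0.11204908] [-9.37057863  0.80676608  3.50878449] 60.0010056886822
```

The mechanics agree with about 1.8 mm of lift: the drag rose smoothly from 4 to 10 N over 18 mm. As a check I'll withdraw briefly for a reference picture of the head's right half, then put the wedge back.

```bash
python3 -c "
from h import *
np.save('A.npy',np.mean([shot('scene')['img'] for _ in range(4)],0))"
```

Emit:
{"fn": "move_arm", "kwargs": {"series": "-0 0 0 0 0 0;6 0 0 0 0 0;12 0 0 0 0 0;18 0 0 0 0 0;24 0 0 0 0 0;24 0 0 0 0 0;24 0 0 0 0 0"}}

```text
time: 21.87
position: [0.5534, -0.1076, 0.1128]
tool_rot: [0.073, 0.997, -0.0, 0.005]
ft_force: [-1.7, 0.2, -3.5]
grip_width: 0.0236
grip_force: 60.0
```

```bash
python3 - <<'E'
from fit import *
d=shot('scene');Bm=np.mean([d['img']]+[shot('scene')['img'] for _ in range(3)],0);np.save('B.npy',Bm)
A=np.load('A.npy');PR=[.7122,-.1309,-.1447]
print(proj(d,W(PR,[(-.052,-.05,.1),(-.01,-.05,.1),(-.052,0,.1),(-.052,-.05,.102),(-.01,-.05,.12),(-.01,0,.12)])).round(1))
D=np.abs(A-Bm).mean(2);D[:,:]*=1
for v in range(170,206,2):print(v,' '.join('%2d'%x for x in D[v:v+2,284:326].reshape(2,21,2).mean((0,2))))
print(robot.get_obs()['position'],robot.get_obs()['ft_force'])
E
```

```text
[[296.  193.3]
 [307.4 189.9]
 [289.2 184.7]
 [296.  192.8]
 [307.7 185.1]
 [300.6 176.7]]
170  0  1  0  0  0  0  1  1  0  1  0  0  0  0  0  0  1  0  0  0  1
172  9 11  2  0  0  0  0  0  0  0  0  0  0  0  0  0  0  0  0  0  1
174 24 24  3  0  0  0  0  0  1  0  0  0  0  0  0  0  0  0  0  0  1
176 102 39  7  8  0  0  0  1  0  0  0  0  0  0  0  0  0  1  0  0  0
178 127 96 29 11  1  0  0  0  0  0  1  0  0  0  1  0  0  0  0  0  0
180 99 120 42 37 16  4  0  0  0  0  0  1  0  0  0  0  0  0  0  0  0
182 130 127 47 23 17  8  1  0  0  0  0  0  0  0  0  1  0  0  0  0  0
184 116 87 20  8 18  6  5  0  1  0  0  0  0  0  1  0  0  1  0  0  0
186 83 70  7 10  9 12 11  0  0  0  0  0  0  0  0  0  0  0  0  0  0
188 67 34 18  4  8  8  9  1  0  1  0  0  0  0  0  0  1  0  0  0  1
190 22  5  1  2  7  7  1  0  0  1  0  1  1  1  0  0  0  0  1  0  0
192 10  0  0  0  1  4  0  0  0  1  0  0  1  0  0  0  1  0  0  0  0
194  6  0  1  0  3 14  0  0  0  0  0  0  0  0  0  0  0  1  0  0  0
196  9  2  1  0  0  1  0  0  0  0  0  0  0  1  0  0  0  0  0  0  0
198  7  5  1  0  1  0  0  0  0  0  1  1  0  0  0  0  0  0  0  0  0
200  2  6  1  0  0  1  1  0  1  0  0  0  0  0  0  0  0  0  0  0  0
202  1  2  2  0  1  0  0  0  0  0  0  1  0  1  0  0  0  0  1  0  0
204  0  1  1  2  1  0  0  0  0  0  1  0  0  0  0  0  0  0  0  1  0
[ 0.55391737 -0.10766263  0.11283731] [-3.0487211   1.16211502 -5.63764156]
```

```bash
python3 - <<'E'
import numpy as np,cv2
A=np.load('A.npy').astype(np.float32).mean(2);B=np.load('B.npy').astype(np.float32).mean(2)
for r in((177,195,289,299),(179,193,290,298),(180,190,289,297)):
    v0,v1,u0,u1=r;best=[]
    for dy in np.arange(-1.5,.6,.05):
        M=np.float32([[1,0,0],[0,1,dy]]);w=cv2.warpAffine(B,M,(512,384),flags=cv2.INTER_CUBIC)
        best.append((np.abs(w-A)[v0:v1,u0:u1].mean(),dy))
    print(r,min(best),[b for b in best if abs(b[1])<.02])
from fit import *
d=shot('scene');PR=[.7122,-.1309,-.1447];q=proj(d,W(PR,[(-.03,-.03,.11),(-.03,-.03,.12)]));print(q[1]-q[0])
E
```

```text
(177, 195, 289, 299) (np.float32(7.00463), np.float64(1.3322676295501878e-15)) [(np.float32(7.00463), np.float64(1.3322676295501878e-15))]
(179, 193, 290, 298) (np.float32(9.164435), np.float64(1.3322676295501878e-15)) [(np.float32(9.164435), np.float64(1.3322676295501878e-15))]
(180, 190, 289, 297) (np.float32(11.784565), np.float64(-0.04999999999999871)) [(np.float32(11.847918), np.float64(1.3322676295501878e-15))]
[ 0.10563428 -2.3882736 ]
```

The changes lie in the head's own strip (u 288–297, v 178–194), so the head did move. Now I'll go back in slowly to the same depth.

Emit:
{"fn": "move_arm", "kwargs": {"series": "-4 0 0 0 0 0;-8 0 0 0 0 0;-12 0 0 0 0 0;-15 0 0 0 0 0;-18 0 0 0 0 0;-20 0 0 0 0 0;-22 0 0 0 0 0;-22 0 0 0 0 0"}}

```text
time: 22.78
position: [0.5769, -0.1112, 0.1131]
tool_rot: [0.073, 0.997, -0.0, 0.006]
ft_force: [-4.8, 0.2, -9.3]
grip_width: 0.0234
grip_force: 60.0
```

Emit:
{"fn": "move_arm", "kwargs": {"series": "-1 0 0 0 0 0;-2 0 0 0 0 0;-3 0 0 0 0 0;-3.5 0 0 0 0 0;-3.5 0 0 0 0 0;-3.5 0 0 0 0 0;-3.5 0 0 0 0 0;-3.5 0 0 0 0 0"}}

```text
time: 23.45
position: [0.5797, -0.1115, 0.1132]
tool_rot: [0.073, 0.997, -0.0, 0.006]
ft_force: [-5.1, 0.6, -8.5]
grip_width: 0.0232
grip_force: 60.0
```

```bash
python3 - <<'E'
from fit import *
d=shot('scene');C=np.mean([d['img']]+[shot('scene')['img'] for _ in range(3)],0)
A=np.load('A.npy');B=np.load('B.npy');print(np.abs(C-A)[178:194,289:299].mean(),np.abs(C-B)[178:194,289:299].mean())
v0,v1,u0,u1=165,205,278,318;o=[cv2.resize(x[v0:v1,u0:u1,::-1].astype(np.uint8),(400,400),interpolation=cv2.INTER_NEAREST) for x in(C,B)]
cv2.imwrite('pics/cmp.png',np.hstack(o))
o=robot.get_obs();print(o['time'],o['position'],o['ft_force'],o['grip_force'],[(x['xyz'],x['p']) for x in robot.tip_of(d,'cover_lip')[:1]])
E
```

```text
13.6609375 16.032291666666666
23.65 [ 0.57966655 -0.11155412  0.11320011] [-5.49733994  0.37113677 -9.0107211 ] 59.996783612295985 [([0.7121, -0.1353, 0.3041], 0.92)]
```

View pics/cmp.png

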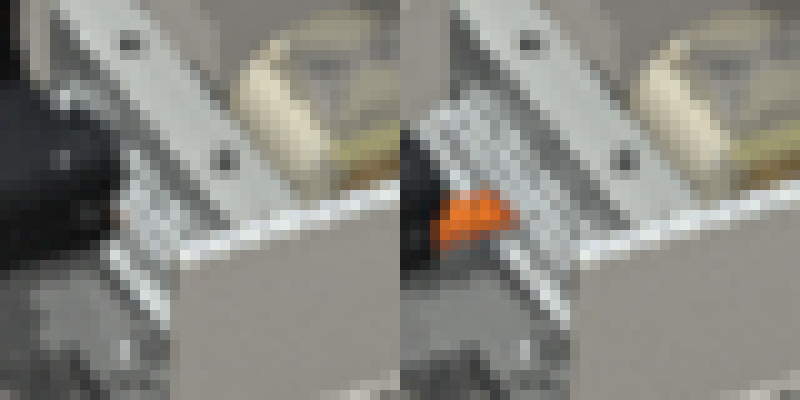

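The left half shows the wedge back in under the head, but now pitched about 0.7° nose-up. Fz = -9 N means the blade is carrying the head a bit too high. I'll level it and back out slightly.

Emit:
{"fn": "move_arm", "kwargs": {"series": "1 0 0 0 0.3 0;2 0 0 0 0.5 0;3 0 0 0 0.7 0;4 0 0 0 0.7 0;4 0 0 0 0.7 0;4 0 0 0 0.7 0;4 0 0 0 0.7 0"}}

```text
time: 24.28
position: [0.5787, -0.1121, 0.1143]
tool_rot: [0.073, 0.997, -0.001, 0.003]
ft_force: [3.6, -0.2, -8.5]
grip_width: 0.0236
grip_force: 60.0
```

Emit:
{"fn": "move_arm", "kwargs": {"series": "0 0 0 0 0 0;0 0 0 0 0 0"}}

```text
time: 24.45
position: [0.5775, -0.1119, 0.114]
tool_rot: [0.073, 0.997, -0.001, 0.002]
ft_force: [4.2, -0.8, -8.2]
grip_width: 0.0235
grip_force: 60.0
```

Emit:
{"fn": "move_arm", "kwargs": {"series": "0 0 0.4 0 0 0;0 0 0.8 0 0.2 0;0 0 1.2 0 0.2 0;0 0 1.2 0 0.2 0;0 0 1.2 0 0.2 0;0 0 1.2 0 0.2 0"}}

```text
time: 24.95
position: [0.5771, -0.1117, 0.113]
tool_rot: [0.073, 0.997, -0.0, -0.0]
ft_force: [2.4, -1.0, -2.4]
grip_width: 0.023
grip_force: 60.0
```

```bash
python3 go.py .5775 -.1119 .1128 -8.3 0
```

```text
t 24.95 p [ 0.5771 -0.1117  0.113 ] F [ 2.4 -1.  -2.4] w 0.023 60.0
[-0.5 -0.2  0.2] [-0.04 -0.01 -0.1 ] rows 0.012692576736827083 0.014490270379299858
```

The wedge is level, lying nearly flat on the plate, with an estimated lift of about 2 mm. I'll let it settle, check, and hand in.

Emit:
{"fn": "move_arm", "kwargs": {"series": "0 0 0.2 0 0 0;0 0 0.2 0 0 0;0 0 0.2 0 0 0;0 0 0.2 0 0 0;0 0 0.2 0 0 0;0 0 0.2 0 0 0;0 0 0.2 0 0 0;0 0 0.2 0 0 0"}}

```text
time: 25.62
position: [0.5771, -0.1116, 0.1125]
tool_rot: [0.073, 0.997, -0.0, -0.0]
ft_force: [0.3, -2.7, 1.5]
grip_width: 0.0235
grip_force: 60.0
```

```bash
python3 - <<'E'
from h import *
for _ in range(3):
    d=shot('scene');o=robot.get_obs();print(o['time'],np.round(o['position'],4),np.round(o['ft_force'],1),o['grip_force'],[(np.round(x['xyz'],3),x['p']) for n in('cover_lip',) for x in robot.tip_of(d,n)[:1]])
print(robot.hand_in())
E
```

```text
25.6667 [ 0.577  -0.1116  0.1125] [ 0.5 -2.3  1.8] 60.0004418939352 [(array([ 0.711, -0.134,  0.304]), 0.58)]
25.7667 [ 0.5771 -0.1115  0.1125] [ 1.5 -2.8  2.5] 60.00047299079597 [(array([ 0.714, -0.131,  0.305]), 0.9)]
25.8667 [ 0.577  -0.1115  0.1124] [ 0.1 -2.6  2.4] 60.00054362230003 [(array([ 0.71 , -0.134,  0.304]), 0.87)]
the job is handed in; nothing more can be done
None
```

I handed the job in with the cover sprung open and the wedge still gripped at 60 N under the print head; its lift is about 2 mm by estimate from depth and drag, since the pictures were too coarse to measure it, and no verdict came back.

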